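# Hold a bottle with a stuck cap in the pump clamp

### The job

The cap of the small amber bottle is stuck. Stand the bottle upright on the bench clamp's base plate, close in front of the V-shaped rest, and let go; then pump the clamp's trigger towards its fixed grip, stroke by stroke and without pushing the toothed bar or the foot by hand, until the sprung rubber foot holds the bottle in the V with its spring pressed in about three quarters. Finish holding the trigger squeezed there, ready for a colleague to twist the cap off: let go and the clamp slackens, press the spring fully home and the glass cracks. Leave the violet-capped bottle and the small pot where they are.

Things in the scene. Friction and masses are not known exactly. Their poses are not given: they have to be found in the camera images.
- bottle_mid (a point): Amber glass bottle, black cap, loose, 0.14-0.26 kg: 52 mm in diameter up to 62 mm above its underside, then it narrows to the cap; 105 mm tall. Point: on its axis, 52.5 mm above its underside; z along the bottle, up. It starts upright on the bench, left of the clamp. Grasp its upper body 50-55 mm above the underside, so that fingertips stay above the V.
- seat (a point): Point on the top of the clamp's base plate (fixed to the bench, 276 x 70 mm, 8 mm thick) that lies under the bottle's axis when the bottle is pressed into the V. Its x axis runs level from the V to the foot, trigger and grip, y across, z up. The V (rubber-faced, 110 degrees, open to +x) lies at x -14 to -60 mm, y +-31 mm, and stands 31 mm above the plate.
- foot_face (a point): Middle of the rubber front face (34 mm wide, 26 mm high) of the sprung foot, on the bar's axis 22 mm above the base plate; it faces the V. Starts 43 to 66 mm in +x from the seat, so 17 to 40 mm clear of a seated bottle (radius 26 mm). The bar and foot are not to be touched by the robot.
- foot (a joint): How far the sprung foot is pressed in, m: 0 free, 0.014 fully home. Spring 1.2 N/mm, so 10.5 mm (three quarters, the wanted state) is a push of 13 N on the bottle.
- ram (a joint): Travel of the toothed bar that carries the foot, m: 0 to 0.062, grows towards the V. 4 mm teeth; a full trigger stroke moves it 8 to 12 mm. A 7.5 N brake holds it when the trigger returns, so a foot pressed further than about 6 mm slackens back if the trigger is let go.
- trigger (a joint): Trigger angle, rad: 0 free (spring returns it), 0.5 fully squeezed. The first 0.2 rad may be lost motion until the pawl meets a tooth. Hinge pin along the seat's y axis, 140 mm in +x from the seat and 68 mm above the base plate. Squeezing takes 6 N free, up to about 16 N at 55 mm from the pin.
- trigger_grip (a point): Point to push: middle of the upright trigger lever (bare metal, 11 mm thick, 22 mm wide, its end 70 mm from the pin), 55 mm from its pin. When free it leans 0.27 rad towards the V and the point is 125 mm in +x from the seat and 121 mm above the base plate; squeezing swings it in +x by up to 27 mm. The space on its V side is free at that height.
- handle_back (a point): Middle of the back face of the fixed upright grip, 184 mm in +x from the seat and 121 mm above the base plate; the grip is 18 mm thick along x, 28 mm wide and tops out 146 mm above the plate. Front face of the free trigger to this face: 64 mm, at the trigger's end 69 mm.
- violet_mid (a point): Centre of the clear bottle with the violet cap (66 mm across, 142 mm tall), loose bystander behind on the left.
- septa_mid (a point): Centre of the small screw-lid pot (40 mm across, 42 mm tall), loose bystander behind on the right.
Things that resemble listed ones, but are neither listed nor needed, are in the scene too. Of the things like the part that bears bottle_mid, leave any that is turquoise or yellow; of the rest the larger one is meant.

How it is judged (in metres and radians):
On the way, in this order (a step that is already met when the one before it is completed fails the run):
1. the bottle stands upright on the base plate in front of the V, let go, the foot not yet on it (horizontal distance between bottle_mid and seat below 0.022 m and angle between bottle_mid's own z axis and vertical below 0.1 rad and height (world z) of bottle_mid between 0.057 and 0.064 m and contact force between the fingers and amber below 0.2 N), for 0.2 s.
2. the pumped foot bears on the glass (value of joint foot above 0.001 m and contact force between foot and amber above 0.5 N), for 0.1 s.
At the end, for the whole second after the job is handed in: Robot still holds the trigger squeezed (over 2 N, over 0.05 rad); foot pressed in 7.5 to 13.2 mm and pushing the bottle with over 5 N; bottle upright within 0.1 rad on the base plate, axis within 6 mm of the seat, not touched by the robot (horizontal distance between bottle_mid and seat below 0.006 m and angle between bottle_mid's own z axis and vertical below 0.1 rad and height (world z) of bottle_mid between 0.057 and 0.064 m and value of joint foot between 0.0075 and 0.0132 m and contact force between foot and amber above 5 N and value of joint trigger above 0.05 rad and contact force between the fingers and trigger above 2 N and contact force between each of the fingers, the arm and amber below 0.2 N); the arm keeps its last pose, push and grip.
It fails at once if the foot bottoms out and the glass is crushed (more than 22 N on the bottle) (contact force between foot and amber above 22 N).
It fails at once if the toothed bar or the foot is pushed by the robot (contact force between any of the fingers, the arm and ram above 1 N).
It fails at once if the amber bottle is tipped over (angle between bottle_mid's own z axis and vertical above 0.6 rad).
It fails at once if the violet-capped bottle or the small pot is moved by more than 15 mm (distance of any of violet_mid, septa_mid from where it was at the start of the episode above 0.015 m).
It also fails if it takes over 64 s, if anything falls off the work surface, if the arm or the gripper's body presses on something with over 40 N, if the wrist force passes 120 N, or if a joint passes its speed limit or range.

### The arm

A 7-joint arm with a two-finger parallel gripper is mounted at the origin on a cart in front of the work surface, level with it; the furniture and walls round the work are solid. World frame = base frame: x ahead of the robot, y to its left, z up, the work surface at z = 0. Lengths are in mm, angles in rad, forces in N, time in s.
With the tool pointing down it reaches from about 400 to 850 mm from the base axis. Payload 6.9 kg.
Tool frame: the origin (TCP) lies midway between the tips of the shut fingers; the grasp point (between the pads) lies bot.grasp_offset behind it (bot.grasp_offset is the distance from the TCP to the grasp point, in mm); z points along the fingers, y is the line along which they close (so a half turn about z gives the same grasp; the last joint's range is limited). The gripper opens to 85 mm and grips with 20 to 120 N. Pads are 22 mm wide; open, the fingers measure 114 mm over their backs; the gripper's body (76 mm by 85 mm) begins 54 mm behind the grasp point. The pads swing forward as they close: fully open they stand 13 mm farther back than shut.
Start: joints at [-1.208, 0.507, -0.238, 1.5, 0.126, 1.149, -0.155], TCP at [158.761, 604.488, 231.275] pointing down, gripper open.
Joint ranges: [-3.08, 3.08], [-0.24, 2.05], [-1.43, 1.35], [0, 2.5], [-1.52, 4.66], [0.17, 1.96], [-2.89, 2.89]. Speed limits (rad/s): [2.39, 2.39, 3.14, 3.14, 3.14, 3.14, 3.14].

### API

Orientations are given as [roll, pitch, yaw] about the fixed x, y, z axes, in that order (R = Rz(yaw) Ry(pitch) Rx(roll)).
In Python, from rig import monitor, imaging, bot gives the robot as it stands.
- The arm moves only by the shell command python3 -m handwheel 'ROWS' [OPENING] [FORCE]. ROWS is JSON, a list of rows, each a list of 2 entries, a list of its own where there are three numbers: the shift along the world's x, y, z in m, then the turn about the world's z in degrees. In form: [[[tx, ty, tz], roll], ...]. A call has 1 to 12 rows; each row is the pose to reach, as a shift and turn from the pose commanded when the call began; what a row does not reach only later rows make up. A row lasts 1/10 s, in which the tool goes at most 50 mm and 8.59 degrees, less where a joint would pass 70% of its speed; a pose out of reach is approached as far as the arm can. A call with a gripper value outside its range is refused whole. OPENING is the finger opening in m, from 0 to 0.0854, set as the call begins (- or left out, the last holds). The fingers move at their own pace and stop on an object; FORCE is the grip in N (left out, the last holds). Time passes only in rows, so rows that repeat a pose let the fingers close. It gives the time, the measured TCP pose, the force, the opening and the grip force at its end, in the units of the state.
- monitor.get_obs(): the state, without advancing time (a new reading comes with each control period).
- imaging.grab_frame(name): name is "scene" or "side" or "wrist"; returns the picture (400x640x3 uint8, blue, green, red); there is no depth.
- imaging.camera_info(name): a dict with "camera_matrix" (3x3 intrinsics, pixels), "distortion" ([k1, k2, p1, p2, k3] as OpenCV has them; the pictures are not rectified), "rvec" (rotation vector, rad) and "tvec" (3), from world to camera coordinates, as OpenCV has them. Camera axes: x right, y down, z forward; pixel columns grow to the right and rows downward; lengths in mm; the calibration is good to about 2 mm. A picture is of the moment at which its call begins: read the wrist's pose just before it. camera_info takes no time and is no camera call; for the wrist camera it gives the pose at the moment of the call.
- bot.job_done(): hands the job in; it is judged then, once.
The state is a dict: "clock": time; "joint_pos": joint angles; "joint_vel": joint speeds; "joint_efforts": joint torques, N m; "tcp_pos": TCP position; "orientation": TCP orientation; "ft_force": force on the tool from outside, world axes, zero at the start; "torque": the same for the moment, N m; "finger_gap": opening from 0.0 (shut) to 1.0 (fully open); "grasp_force": force on a finger pad.
Only numpy, scipy, OpenCV 4.12 (cv2) and the standard library are available. Lean on these libraries where they do the work, as an engineer would, in place of code of your own. Each camera call takes 0.05 s, during which the arm holds its last target. There are 200 camera calls.

## Working session

There is one attempt and no reset: what is moved stays moved. The work goes in short steps, Python scripts to look and compute and a shell command to move; the robot and the scene stay as the last step left them, time stands still between calls to the robot, and variables do not carry over. Pictures are saved under pics/ and viewed, at most 10 in all, crops included, and the job is handed in when it is done.

```bash
mkdir -p pics; ls; cat > h.py <<'E'
import numpy as np, cv2
from rig import monitor, imaging, bot
def cam(n):
    c=imaging.camera_info(n); K=np.array(c["camera_matrix"],float); D=np.array(c["distortion"],float)
    R=cv2.Rodrigues(np.array(c["rvec"],float))[0]; t=np.array(c["tvec"],float).ravel(); return K,D,R,t
def ray(c,uv):
    K,D,R,t=c; p=cv2.undistortPoints(np.array([[uv]],float),K,D).ravel()
    d=R.T@np.array([p[0],p[1],1]); return -R.T@t, d/np.linalg.norm(d)
def plane(c,uv,z):
    o,d=ray(c,uv); return o+d*(z-o[2])/d[2]
def tri(c1,p1,c2,p2):
    o1,d1=ray(c1,p1);o2,d2=ray(c2,p2)
    s=np.linalg.lstsq(np.c_[d1,-d2],o2-o1,rcond=None)[0]
    a=o1+s[0]*d1;b=o2+s[1]*d2; return (a+b)/2,np.linalg.norm(a-b)
def proj(c,P):
    K,D,R,t=c; return cv2.projectPoints(np.array(P,float).reshape(-1,3),cv2.Rodrigues(R)[0],t,K,D)[0].reshape(-1,2)
E
python3 - <<'E'
from h import *
print(monitor.get_obs(), bot.grasp_offset)
for n in("scene","side","wrist"):
    im=imaging.grab_frame(n); cv2.imwrite(f"pics/{n}0.png",im); K,D,R,t=cam(n); print(n,-R.T@t,R[2],K[0,0])
E
```

```text
pics
{'clock': 0.0, 'joint_pos': array([-1.20848807,  0.508344  , -0.23754146,  1.5011573 ,  0.12569267,
        1.14890904, -0.15478432]), 'joint_vel': array([-0.00033772,  0.00061527,  0.00030466, -0.00016471,  0.00191884,
        0.00023081, -0.00103467]), 'joint_efforts': array([ 1.88198435e-03, -6.20598865e+01, -2.18584187e+00, -2.49648750e+01,
        1.27915508e-02,  1.17225203e-02, -1.03280925e-05]), 'tcp_pos': array([158.67993753, 603.9837725 , 230.41798858]), 'orientation': array([-3.13976502e+00,  2.22466146e-05,  2.88483177e+00]), 'ft_force': array([ 0.43639698,  0.61952353, -0.007377  ]), 'torque': array([ 0.01259395, -0.00714545, -0.0678373 ]), 'grasp_force': 0.0, 'finger_gap': 0.9981053504780786} 18.700000000000003
scene [  21.09393119 -544.68232526 1078.13766299] [ 0.40398867  0.50368256 -0.7636079 ] 484.05451737208006
side [ 188.40902617 -469.70945761  625.1749481 ] [ 0.41543549  0.6739494  -0.61090553] 371.6728139599246
wrist [ 93.79944131 621.42826375 372.48435042] [ 0.2559776  -0.06908242 -0.96421112] 315.4645369039732
```

View pics/scene0.png

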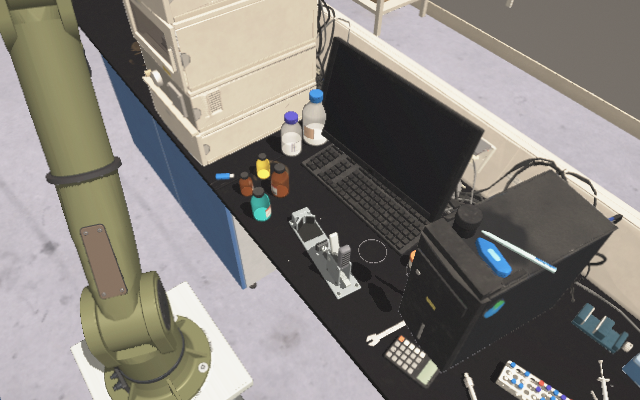

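View pics/side0.png

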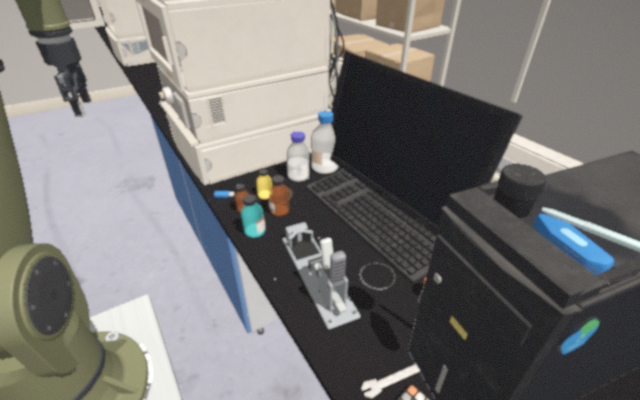

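The scene shows the larger amber bottle at about (280,180), a small amber one at (246,184), turquoise (261,205) and yellow (263,166). The clamp runs from the V (302,218) to the trigger (333,243) and grip (345,257). I'll enlarge the area.

```bash
python3 - <<'E'
import cv2,numpy as np
a=cv2.imread("pics/scene0.png")[145:305,225:385]; b=cv2.imread("pics/side0.png")[165:335,215:385]
a=cv2.resize(a,(400,400),interpolation=2);b=cv2.resize(b,(400,400),interpolation=2)
cv2.imwrite("pics/crop0.png",np.hstack([a,b]))
E
```

```text
(no output)
```

View pics/crop0.png

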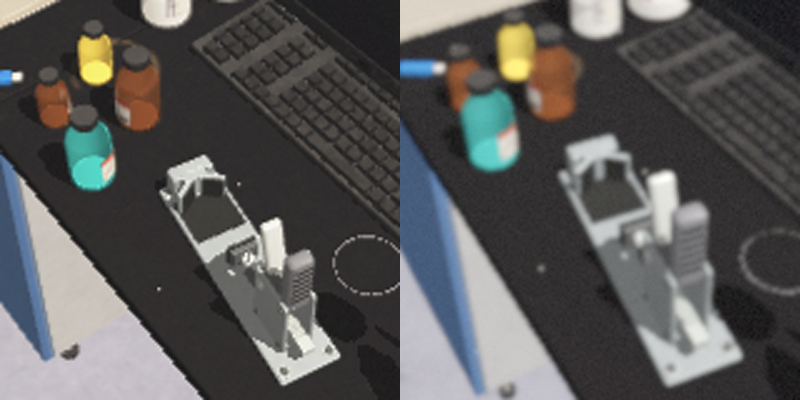

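```bash
python3 - <<'E'
from h import *
S=cam("scene");T=cam("side")
s=lambda u,v:(225+u/2.5,145+v/2.5); t=lambda u,v:(215+(u-400)/2.353,165+v/2.353)
for n,a in dict(farL=(285,382),farR=(340,352),nearL=(161,192)).items(): print(n,plane(S,s(*a),8))
for n,a in dict(farL=(668,383),farR=(742,355),nearL=(562,182)).items(): print(n,plane(T,t(*a),8))
for n,a,b in [("cap",(137,52),(547,33)),("capteal",(83,112),(481,78)),("trigtip",(272,222),(661,175)),("grip",(301,255),(691,208)),("capsmall",(47,75),(458,52)),("capyel",(95,32),(512,18))]:
    print(n,tri(S,s(*a),T,t(*b)))
E
```

```text
farL [ 426.18008277 -119.01967674    8.        ]
farR [ 491.67175142 -126.11159407    8.        ]
nearL [464.18110595 147.8154237    8.        ]
farL [ 423.63004186 -121.03122544    8.        ]
farR [ 490.47024195 -131.29377701    8.        ]
nearL [460.35002929 134.5682971    8.        ]
cap (array([520.15994938, 271.103331  ,  93.75200706]), np.float64(2.118384547916059))
capteal (array([423.54352796, 230.8050347 ,  94.78818222]), np.float64(0.3028023950360007))
trigtip (array([473.13541282, -31.5909123 , 141.55002261]), np.float64(0.29569978972904276))
grip (array([468.06401382, -81.32176623, 148.65780109]), np.float64(0.9243130785308454))
capsmall (array([431.70795628, 321.61328343,  70.35516552]), np.float64(1.4496674032087482))
capyel (array([506.22732769, 336.187047  ,  82.31138606]), np.float64(0.1659065616605195))
```

```bash
python3 - <<'E'
from h import *
S=cam("scene");T=cam("side")
for p in [(205,163),(178,125),(318,112),(291,150),(316,140)]: print(p,plane(S,p,0).round(0))
print(plane(S,(205,138),60).round(0), tri(S,(291,118),T,(298,137)), tri(S,(316,95),T,(326,117)))
E
```

```text
(205, 163) [390. 497.   0.]
(178, 125) [404. 707.   0.]
(318, 112) [819. 483.   0.]
(291, 150) [637. 385.   0.]
(316, 140) [729. 375.   0.]
[421. 534.  60.] (array([644.22449724, 386.16441679, 128.66261162]), np.float64(3.3392573907136365)) (array([744.74345584, 394.9714787 , 162.2436923 ]), np.float64(4.063705453798258))
```

```bash
python3 -m handwheel '[[[0.03,-0.04,0.02],-8],[[0.06,-0.08,0.04],-16],[[0.09,-0.12,0.06],-24],[[0.12,-0.16,0.08],-32],[[0.14,-0.2,0.1],-40],[[0.16,-0.24,0.1],-48],[[0.19,-0.28,0.1],-56],[[0.22,-0.31,0.1],-64],[[0.25,-0.34,0.1],-72],[[0.28,-0.37,0.1],-80],[[0.3,-0.4,0.1],-83],[[0.3,-0.4,0.1],-83]]' && python3 - <<'E'
from h import *
im=imaging.grab_frame("wrist"); cv2.imwrite("pics/w1.png",im)
E
```

```text
clock: 1.35
tcp_pos: [461.4, 199.1, 331.1]
orientation: [3.14, 0.003, 1.426]
ft_force: [-0.3, 0.6, -0.0]
finger_gap: 0.999
grasp_force: 0.0
```

View pics/w1.png

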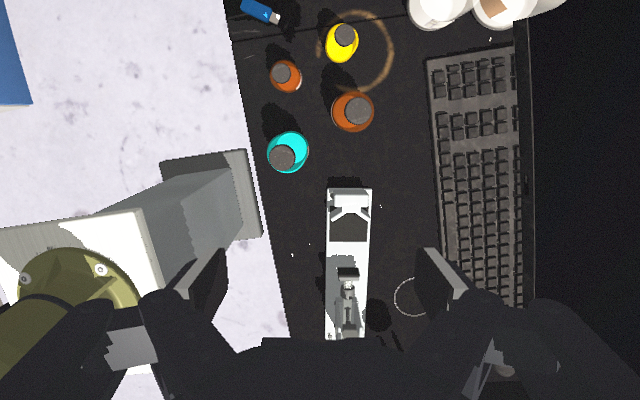

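The wrist view is clear. The bottle cap is at (357,111), the plate's near corners at (327,188) and (372,188), the V around (350,205), and the foot block at (348,273). I'll take a second view from 120 mm in -y.

```bash
python3 - <<'E'
from h import *
import pickle; pickle.dump(cam("wrist"),open("c1.pkl","wb"))
E
python3 -m handwheel '[[[0,-0.04,0],0],[[0,-0.08,0],0],[[0,-0.12,0],0],[[0,-0.12,0],0],[[0,-0.12,0],0]]' && python3 - <<'E'
from h import *
import pickle; pickle.dump(cam("wrist"),open("c2.pkl","wb"))
im=imaging.grab_frame("wrist"); cv2.imwrite("pics/w2.png",im)
a=cv2.imread("pics/w1.png")
cv2.imwrite("pics/crop1.png",np.hstack([cv2.resize(im[50:290,270:430],(400,600),interpolation=2),cv2.resize(a[60:300,270:430],(400,600),interpolation=2)]))
E
```

```text
clock: 1.9
tcp_pos: [458.3, 85.1, 331.4]
orientation: [-3.141, -0.001, 1.436]
ft_force: [0.6, 0.8, 0.5]
finger_gap: 0.998
grasp_force: 0.0
```

View pics/crop1.png

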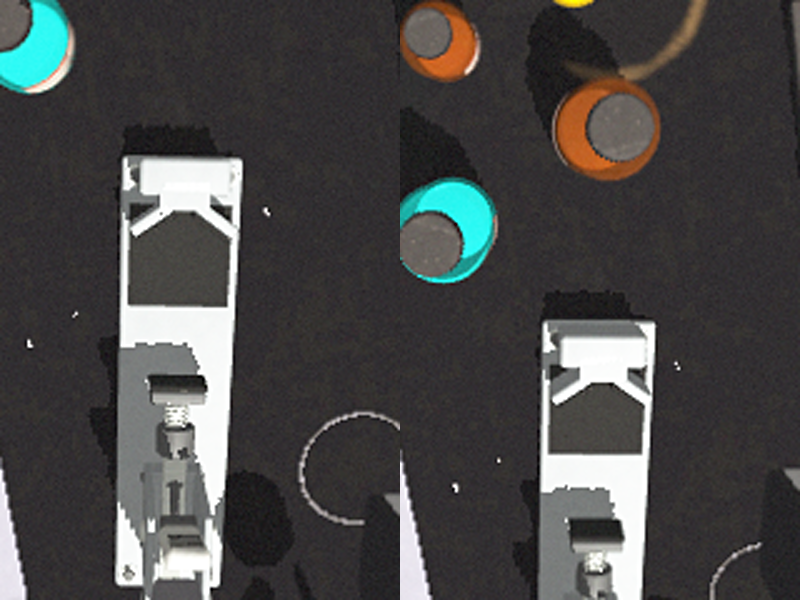

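```bash
python3 - <<'E'
from h import *
import pickle
A=pickle.load(open("c1.pkl","rb"));B=pickle.load(open("c2.pkl","rb"))
b=lambda u,v:(270+u/2.5-.3,50+v/2.5-.3); a=lambda u,v:(270+(u-400)/2.5-.3,60+v/2.5-.3)
for n,p in dict(nL=(123,158),nR=(242,157),fL=(116,584),fR=(222,584),matL=(128,303),matR=(228,306)).items(): print(n,plane(B,b(*p),8).round(1))
for n,p in dict(nL=(543,322),nR=(655,322)).items(): print('v1',n,plane(A,a(*p),8).round(1))
for n,p,q in [("VL",(133,236),(555,403)),("VR",(236,237),(650,402)),("footL",(149,376),(569,520)),("footR",(207,377),(622,519)),("matL",(128,304),(549,452)),("matR",(228,306),(644,453))]:
    P,e=tri(B,b(*p),A,a(*q)); print(n,P.round(1),e.round(1))
# bottle cap mask in both
for n,c in(("1",A),("2",B)):
    im=cv2.imread(f"pics/w{n}.png"); h=cv2.cvtColor(im,cv2.COLOR_BGR2HSV)
    m=cv2.inRange(h,(5,120,60),(14,255,255)); m=cv2.morphologyEx(m,cv2.MORPH_OPEN,np.ones((3,3)))
    for k in cv2.findContours(m,0,2)[0]:
        if cv2.contourArea(k)>300:
            x,y,w,hh=cv2.boundingRect(k); (cx,cy),r=cv2.minEnclosingCircle(k); print(n,x,y,w,hh,cx,cy,r)
            for z in(0,50,62): print(plane(c,(cx,cy),z).round(1))
print("cap",[ (z,plane(A,a(622,127),z).round(1)) for z in(100,105)])
S=cam("scene")
E
```

```text
nL [465.  152.4   8. ]
nR [532.6 143.9   8. ]
fL [ 423.4 -116.6    8. ]
fR [ 493.  -126.2    8. ]
matL [456.6  68.8   8. ]
matR [515.6  59.    8. ]
v1 nL [463.2 157.1   8. ]
v1 nR [530.5 147.6   8. ]
VL [464.3 108.9  20. ] 1.1
VR [522.4 100.1  16.8] 2.0
footL [462.6  21.1   3.9] 1.1
footR [498.   14.4  -0.6] 2.0
matL [455.6  65.   -9.9] 1.1
matR [517.3  55.4  -9.9] 0.4
1 332 90 42 42 352.5 110.84285736083984 21.227853775024414
[515.5 264.7   0. ]
[510.5 265.1  50. ]
[509.4 265.2  62. ]
1 270 60 31 33 285.5 76.0 16.919023513793945
[427.2 325.7   0. ]
[431.6 319.6  50. ]
[432.7 318.2  62. ]
2 325 0 43 48 344.3939514160156 22.045454025268555 26.32854461669922
[516.2 268.2   0. ]
[511.  255.9  50. ]
[509.7 252.9  62. ]
cap [(100, array([512.5, 265. , 100. ])), (105, array([511.9, 265. , 105. ]))]
```

View 1 was taken while the arm was still settling, so I'll retake it at rest, nearer the bottle.

```bash
python3 -m handwheel '[[[0.02,0.04,0],0],[[0.04,0.08,0],0],[[0.05,0.12,0],0],[[0.05,0.12,0],0],[[0.05,0.12,0],0],[[0.05,0.12,0],0],[[0.05,0.12,0],0]]' && cat > m.py <<'E'
from h import *
import sys,pickle
n=sys.argv[1]
c=cam("wrist"); im=imaging.grab_frame("wrist"); c2=cam("wrist"); print("drift",(-c2[2].T@c2[3]+c[2].T@c[3]).round(2))
cv2.imwrite(f"pics/{n}.png",im); pickle.dump(c,open(n+".pkl","wb"))
E
python3 m.py w3; python3 - <<'E'
from h import *
import pickle
A=pickle.load(open("w3.pkl","rb"));im=cv2.imread("pics/w3.png")
h=cv2.cvtColor(im,cv2.COLOR_BGR2HSV)
m=cv2.inRange(h,(5,120,60),(14,255,255)); m=cv2.morphologyEx(m,cv2.MORPH_OPEN,np.ones((3,3)))
for k in cv2.findContours(m,0,2)[0]:
    if cv2.contourArea(k)>300: print(cv2.boundingRect(k),cv2.minEnclosingCircle(k))
cs=proj(A,[[515,265,105]])[0]; print(cs)
u,v=cs.astype(int); print(proj(A,[[465,152,8],[532,144,8]]))
x0,y0=u-80,max(0,v-40); c1=cv2.resize(im[y0:y0+240,x0:x0+160],(400,600),interpolation=2); cv2.imwrite("pics/crop3.png",c1); print(x0,y0)
E
```

```text
clock: 2.65
tcp_pos: [508.5, 203.9, 331.5]
orientation: [3.141, -0.0, 1.435]
ft_force: [-0.6, 0.4, 0.2]
finger_gap: 0.999
grasp_force: 0.0
drift [ 0.08 -0.13  0.12]
(298, 100, 40, 42) ((318.0, 120.5), 20.88669776916504)
(240, 70, 27, 31) ((253.5, 85.0), 17.241039276123047)
[318.94617268 118.10117375]
[[296.91176317 197.13594781]
 [341.10001125 196.39206635]]
238 78
```

View pics/crop3.png

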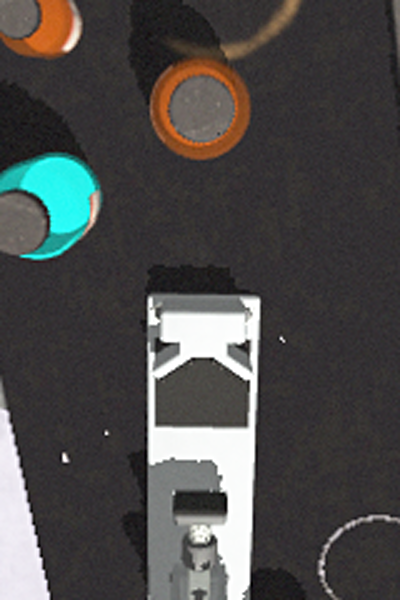

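```bash
python3 - <<'E'
from h import *
import pickle
A=pickle.load(open("w3.pkl","rb"));B=pickle.load(open("c2.pkl","rb"));S=cam("scene")
b=lambda u,v:(270+u/2.5-.3,50+v/2.5-.3); a=lambda u,v:(238+u/2.5-.3,78+v/2.5-.3)
for n,p,q in [("nL",(123,158),(148,296)),("nR",(242,157),(260,296)),("VL",(133,236),(158,374)),("VR",(236,237),(250,374)),("footL",(149,376),(173,491)),("footR",(207,377),(227,492)),("matL",(128,304),(155,427)),("matR",(228,306),(248,427))]:
    P,e=tri(B,b(*p),A,a(*q)); print(n,P.round(1),e.round(1), plane(A,a(*q),8).round(1),plane(A,a(*q),39).round(1),plane(B,b(*p),39).round(1))
for p in [(202,108),(200,108)]: print("cap",[plane(A,a(*p),z).round(1) for z in (0,50,105)])
print(tri(S,(225+137/2.5,145+50/2.5),A,a(202,108)))
E
```

```text
nL [464.9 152.4   3.5] 0.3 [465.2 153.6   8. ] [468.7 161.4  39. ] [465.2 152.3  39. ]
nR [532.9 143.8   6. ] 0.2 [533.  144.3   8. ] [531.9 152.7  39. ] [528.2 144.4  39. ]
VL [465.3 109.2  25.5] 0.8 [463.6 102.8   8. ] [467.2 113.9  39. ] [465.  110.6  39. ]
VR [521.4 101.6  26.7] 1.7 [520.8  94.9   8. ] [520.5 106.6  39. ] [520.7 102.6  39. ]
footL [462.6  25.1  17.1] 1.5 [460.8  20.6   8. ] [464.6  37.2  39. ] [463.5  30.8  39. ]
footR [497.   20.   17.7] 1.6 [495.9  15.    8. ] [497.3  32.   39. ] [496.3  25.8  39. ]
matL [456.6  68.8  11.4] 0.0 [456.2  67.3   8. ] [460.2  80.8  39. ] [457.2  73.7  39. ]
matR [515.4  59.    7.9] 0.5 [515.2  59.2   8. ] [515.3  73.3  39. ] [512.4  65.1  39. ]
cap [array([513.2, 259.6,   0. ]), array([513.6, 260.8,  50. ]), array([514.1, 262. , 105. ])]
cap [array([512. , 259.8,   0. ]), array([512.6, 260.9,  50. ]), array([513.2, 262.1, 105. ])]
(array([514.76400637, 261.67853199, 108.78025551]), np.float64(1.5409043496050765))
```

Bottle is at about (513,261). The clamp axis direction is (-0.15,-0.99), with the seat near (491,92). Next, descend to the bottle.

```bash
python3 -m handwheel '[[[0.005,0.04,-0.03],-1],[[0.005,0.057,-0.07],-1],[[0.005,0.057,-0.12],-1],[[0.005,0.057,-0.165],-1],[[0.005,0.057,-0.2],-1],[[0.005,0.057,-0.23],-1],[[0.005,0.057,-0.255],-1],[[0.005,0.057,-0.275],-1],[[0.005,0.057,-0.288],-1],[[0.005,0.057,-0.296],-1],[[0.005,0.057,-0.296],-1],[[0.005,0.057,-0.296],-1]]'
```

```text
clock: 3.9
tcp_pos: [514.3, 261.6, 36.0]
orientation: [3.141, -0.001, 1.418]
ft_force: [-1.0, -0.3, 0.4]
finger_gap: 1.001
grasp_force: 0.0
```

```bash
python3 -m handwheel '[[[0,0,0],0],[[0,0,0],0],[[0,0,0],0],[[0,0,0],0],[[0,0,0],0],[[0,0,0],0],[[0,0,0],0],[[0,0,0],0]]' 0.04 30; python3 m.py w4
```

```text
clock: 4.7
tcp_pos: [513.7, 261.9, 36.2]
orientation: [3.141, -0.001, 1.419]
ft_force: [-1.5, -0.3, 5.2]
finger_gap: 0.587
grasp_force: 30.5
drift [-0.  0.  0.]
```

View pics/w4.png

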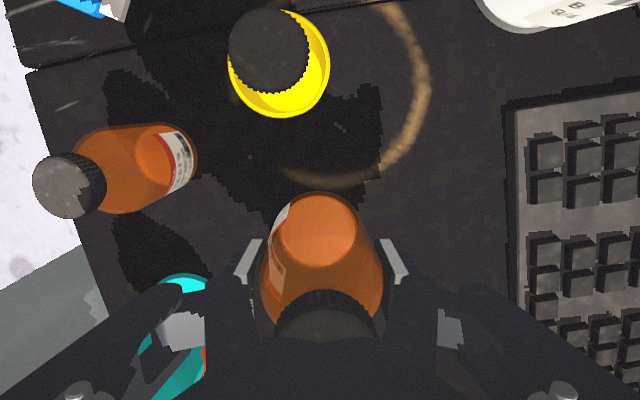

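The amber bottle is gripped centrally between the pads (cap at (325,315)). Lifting and carrying it to the clamp.

```bash
python3 -m handwheel '[[[0,0,0.015],0],[[0,0,0.045],0],[[0,-0.015,0.065],0],[[-0.006,-0.045,0.07],0],[[-0.012,-0.085,0.07],0],[[-0.018,-0.125,0.07],0],[[-0.022,-0.158,0.07],0],[[-0.024,-0.175,0.07],0],[[-0.024,-0.178,0.07],0],[[-0.024,-0.178,0.07],0],[[-0.024,-0.178,0.07],0],[[-0.024,-0.178,0.07],0]]'; python3 m.py w5; python3 - <<'E'
import cv2; cv2.imwrite("pics/w5.png",cv2.imread("pics/w5.png"))
E
```

```text
clock: 5.95
tcp_pos: [489.9, 85.0, 105.2]
orientation: [-3.141, -0.001, 1.421]
ft_force: [0.3, -0.1, -2.8]
finger_gap: 0.591
grasp_force: 32.3
drift [-0.03 -0.17 -0.03]
```

View pics/w5.png

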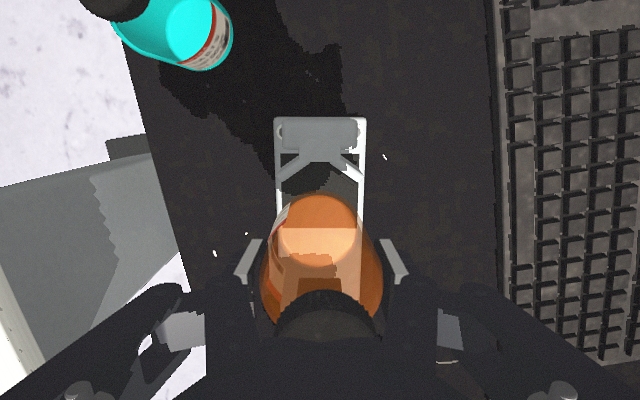

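Bottle is held above the clamp; V tips near (278,180) and (364,180), plate corners at (275,118) and (366,118).

```bash
python3 - <<'E'
from h import *
import pickle
A=pickle.load(open("w5.pkl","rb"));B=pickle.load(open("w3.pkl","rb"))
print([plane(A,p,8).round(1) for p in((275,118),(366,118))])
print([plane(A,p,39).round(1) for p in((278,180),(364,180),(303,160),(340,160),(281,122),(360,122))])
a=lambda u,v:(238+u/2.5-.3,78+v/2.5-.3)
print(tri(A,(278,180),B,a(158,374)),tri(A,(364,180),B,a(250,374)))
E
```

```text
[array([466., 153.,   8.]), array([532.4, 142.9,   8. ])]
[array([464.9, 112.5,  39. ]), array([522.1, 103.8,  39. ]), array([483.7, 123.3,  39. ]), array([507.9, 119.6,  39. ]), array([473.7, 149.7,  39. ]), array([524. , 142.1,  39. ])]
(array([465.56914132, 112.31992839,  35.81560881]), np.float64(2.537952191736119)) (array([521.73468646, 103.01823836,  31.83673712]), np.float64(2.7923648246486934))
```

```bash
python3 -m handwheel '[[[0,0,-0.02],0],[[0,0,-0.04],0],[[0,0,-0.052],0],[[0,0,-0.058],0],[[0,0,-0.06],0],[[0,0,-0.062],0],[[0,0,-0.062],0],[[0,0,-0.062],0]]'
```

```text
clock: 6.8
tcp_pos: [489.9, 84.0, 44.2]
orientation: [3.141, -0.001, 1.419]
ft_force: [-3.5, 1.1, 6.5]
finger_gap: 0.589
grasp_force: 33.2
```

```bash
python3 -m handwheel '[[[0,0,0],0],[[0,0,0],0],[[0,0,0],0],[[0,0,0],0],[[0,0,0],0],[[0,0,0],0]]' 0.0854 && python3 -m handwheel '[[[0,0,0.02],0],[[0,0,0.05],0],[[0,0,0.09],0],[[0,0,0.14],0],[[0,-0.02,0.17],0],[[0,-0.02,0.18],0],[[0,-0.02,0.18],0],[[0,-0.02,0.18],0],[[0,-0.02,0.18],0]]'; python3 m.py w6
```

```text
clock: 7.4
tcp_pos: [489.8, 83.5, 43.2]
orientation: [-3.142, 0.0, 1.419]
ft_force: [0.4, 0.0, -0.2]
finger_gap: 1.0
grasp_force: 0.0
clock: 8.3
tcp_pos: [488.8, 64.1, 221.6]
orientation: [-3.138, 0.001, 1.42]
ft_force: [0.0, 0.7, -0.1]
finger_gap: 0.998
grasp_force: 0.0
drift [ 0.1  -0.09  0.08]
```

View pics/w6.png

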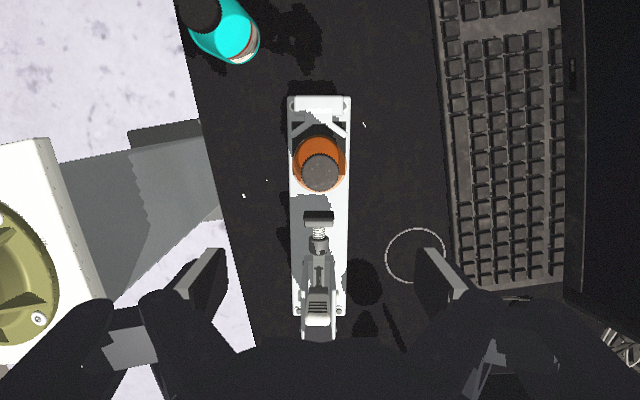

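The bottle stands in front of the V (cap at (320,170), clear of the foot at (319,217)). I'll shut the fingers, position them on the V side of the trigger, and check.

```bash
python3 -m handwheel '[[[-0.003,-0.02,-0.01],0],[[-0.007,-0.04,-0.03],0],[[-0.01,-0.056,-0.05],0],[[-0.01,-0.056,-0.07],0],[[-0.01,-0.056,-0.085],0],[[-0.01,-0.056,-0.095],0],[[-0.01,-0.056,-0.095],0],[[-0.01,-0.056,-0.095],0],[[-0.01,-0.056,-0.095],0]]' 0 60; python3 m.py w7; python3 - <<'E'
from h import *
a=cv2.imread("pics/w7.png")[:, 120:520]; s=imaging.grab_frame("side")[165:335,250:400]; cv2.imwrite("pics/side7.png",s)
cv2.imwrite("pics/v7.png",np.hstack([a,cv2.resize(s,(353,400),interpolation=2)]))
E
```

```text
clock: 9.25
tcp_pos: [480.2, 7.7, 128.8]
orientation: [3.141, -0.0, 1.419]
ft_force: [-1.1, -0.2, 0.3]
finger_gap: -0.001
grasp_force: 0.0
drift [-0.01 -0.02  0.1 ]
```

View pics/v7.png

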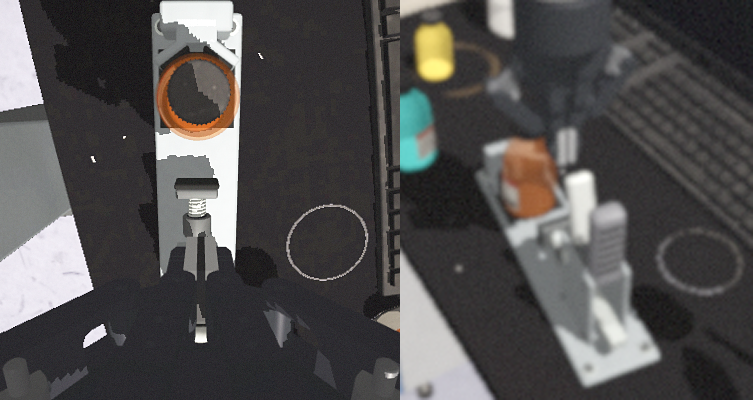

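The wrist half shows the foot plate at column 320, rows 179–198, the spring below it to row 215, and the bottle clear. The side half shows the shut fingers between the bottle and the trigger. Now a numeric profile along the bar, to track the foot.

```bash
cat > p.py <<'E'
from h import *
import pickle
d=np.array([-.1495,-.9888,0]);y=np.array([.9888,-.1495,0]);O=np.array([491.,91.5,0])
def strip(n,z=43,lat=(-20,20),s=(20,90),step=.5):
    c=pickle.load(open(n+".pkl","rb"));im=cv2.cvtColor(cv2.imread(f"pics/{n}.png"),cv2.COLOR_BGR2GRAY)
    S=np.arange(s[0],s[1],step);L=np.arange(lat[0],lat[1],step)
    P=O+S[:,None,None]*d+L[None,:,None]*y+np.array([0,0,z]); uv=proj(c,P).astype(np.float32).reshape(len(S),len(L),2)
    return S,L,cv2.remap(im,uv[...,0].copy(),uv[...,1].copy(),1)
E
python3 - <<'E'
from p import *
S,L,I=strip("w7")
for s,r in zip(S[::2],I[::2]): print(s,*[int(r[(L>=l)&(L<l+4)].mean()) for l in range(-20,20,4)])
E
```

```text
20.0 103 88 53 55 54 55 54 52 63 98
21.0 97 121 56 55 53 53 53 49 101 99
22.0 90 125 70 51 53 54 52 51 113 97
23.0 85 121 118 50 51 52 47 98 109 100
24.0 83 114 127 95 45 46 62 122 101 99
25.0 91 106 129 126 101 84 119 131 99 101
26.0 98 92 126 131 124 132 135 117 99 101
27.0 81 87 114 129 131 134 134 101 95 97
28.0 187 152 127 153 157 160 146 141 164 210
29.0 200 164 142 136 148 145 144 158 175 219
30.0 206 184 159 137 133 155 165 163 194 227
31.0 230 201 161 154 161 163 164 172 210 239
32.0 244 209 188 161 161 162 162 196 218 246
33.0 243 226 205 182 158 161 188 210 236 245
34.0 243 244 208 211 210 208 215 215 247 246
35.0 244 244 234 207 207 208 211 239 247 246
36.0 244 243 245 239 215 220 239 246 247 246
37.0 243 244 244 245 247 246 245 246 246 246
38.0 244 244 244 245 245 245 245 246 246 246
39.0 244 244 245 246 245 245 245 246 246 246
40.0 243 244 245 246 246 246 245 246 246 247
41.0 244 244 246 246 246 246 246 246 246 247
42.0 244 243 245 246 246 246 246 245 246 248
43.0 245 245 246 245 245 246 246 245 246 248
44.0 245 245 245 245 246 246 246 246 246 248
45.0 246 245 246 246 2
[... 1231 characters left out ...]
5 156 156 156 157 178 249
75.0 117 159 168 170 171 171 172 173 184 249
76.0 118 160 172 176 179 180 180 181 188 249
77.0 118 151 177 180 184 187 189 190 194 249
78.0 121 153 177 179 180 186 189 190 206 249
79.0 129 156 170 177 202 175 176 181 224 249
80.0 130 127 126 180 217 188 216 252 250 249
81.0 130 130 129 149 157 204 239 248 249 249
82.0 130 130 129 213 246 231 199 248 249 249
83.0 131 129 129 158 187 188 224 248 249 249
84.0 131 129 129 166 179 236 225 249 249 249
85.0 131 131 128 195 247 226 208 249 249 250
86.0 130 130 131 144 252 205 242 249 249 249
87.0 129 130 130 171 211 232 228 250 249 250
88.0 128 128 129 183 243 184 214 250 249 250
89.0 127 127 130 147 216 178 240 249 249 249
```

```bash
python3 -m handwheel '[[[-0.003,-0.01,0],0],[[-0.004,-0.016,0],0],[[-0.005,-0.021,0],0],[[-0.006,-0.026,0],0],[[-0.006,-0.030,0],0],[[-0.007,-0.034,0],0],[[-0.007,-0.034,0],0]]'; python3 m.py w8;  cat > f.py <<'E'
from p import *
import sys
n=sys.argv[1]
S,L,I=strip(n,s=(20,125),step=.25)
f=I[:,(L>-11)&(L<8)].mean(1); i=[k for k in range(len(S)-12) if (f[k:k+12]<62).all()]
i=[k for k in i if f[max(k-4,0)]>75]
e=[float(S[k]) for k in i]
m=I[:,(L>-3)&(L<3)].mean(1)
g=I[:,(L>-12)&(L<-9)].mean(1)
print("front",e[:4]); 
if len(sys.argv)>2:
  for l in (-8,-5,-2,1,4): print(l,*[int(v) for v in I[:,(L>=l)&(L<l+2)].mean(1)[(S>=float(sys.argv[2]))&(S<float(sys.argv[2])+34)][::4]])
E
python3 f.py w7 78; python3 f.py w8 78
```

```text
clock: 10.05
tcp_pos: [473.6, -25.1, 129.0]
orientation: [3.14, -0.003, 1.42]
ft_force: [0.4, 7.7, 4.9]
finger_gap: -0.005
grasp_force: 3.6
drift [ 0.01  0.16 -0.04]
front [63.75, 64.0, 64.25]
-8 180 170 153 147 195 141 158 166 129 163 160 135 179 124 118 77 56 79 114 124 104 88 89 74 71 72 72 73 70 74 72 82 124 134
-5 178 198 213 149 244 188 187 246 226 196 244 212 222 213 140 152 46 66 117 144 144 144 146 147 149 148 149 153 154 129 134 135 135 133
-2 182 197 217 163 246 178 185 247 255 222 231 196 238 218 145 154 45 57 122 163 162 165 168 169 171 175 173 177 185 185 160 155 107 90
1 186 174 189 212 247 219 228 218 188 241 188 173 251 175 178 145 24 71 128 157 160 163 165 167 168 168 170 171 122 69 74 67 44 40
4 188 171 185 230 158 203 200 170 235 208 184 228 152 128 78 34 60 93 142 151 148 148 147 145 147 148 146 126 108 106 80 83 102 108
front []
-8 206 138 144 193 129 172 172 139 197 154 141 186 137 140 93 65 122 125 127 127 128 127 129 126 128 125 118 104 107 99 84 85 81 139
-5 250 211 187 225 150 222 202 169 245 240 200 246 173 168 114 60 129 145 145 145 147 146 148 147 148 153 155 156 158 159 162 157 108 152
-2 251 193 225 218 148 253 211 163 255 255 216 246 179 206 114 57 134 164 161 162 166 169 171 172 173 177 180 182 183 177 164 147 134 129
1 240 181 250 206 186 253 229 220 237 182 244 219 135 153 88 58 151 158 162 161 164 166 169 165 167 167 168 168 166 99 70 69 67 105
4 206 189 249 182 217 242 177 238 218 184 247 185 192 111 36 82 150 152 151 148 147 147 147 147 147 147 145 144 114 114 99 85 85 138
```

```bash
cat > f.py <<'E'
from p import *
import sys
for n in sys.argv[1:]:
  S,L,I=strip(n,s=(15,125),step=.25)
  f=I[:,(L>-10)&(L<7)].mean(1).astype(float); k=8
  band=np.array([f[i-k:i].mean()-f[i:i+12].mean() for i in range(k,len(S)-16)]); sb=S[k:len(S)-16]
  m=I[:,(L>-5)&(L<2)].mean(1).astype(float)   # collar: dark line, then smooth
  # front = sharp drop into <60 black
  ok=[i for i in range(k,len(S)-16) if f[i:i+10].mean()<62 and f[i-6:i-2].mean()>62+15]
  fr=S[max(ok,key=lambda i:f[i-6:i-2].mean()-f[i:i+10].mean())] if ok else None
  j=[i for i in range(len(S)-3) if S[i]>(fr or 30)+12 and m[i]<95]
  dk=S[j[0]:][:12][np.argmin(m[j[0]:j[0]+12])] if j else None
  print(n,"front",fr,"collar",dk,"gap",None if fr is None or dk is None else dk-fr)
E
python3 -m handwheel '[[[-0.001,-0.004,0],0],[[-0.001,-0.008,0],0],[[-0.002,-0.012,0],0],[[-0.002,-0.015,0],0],[[-0.003,-0.018,0],0],[[-0.003,-0.018,0],0]]'; python3 m.py w9; python3 f.py w7 w8 w9
```

```text
clock: 10.7
tcp_pos: [471.0, -43.0, 129.0]
orientation: [3.139, -0.003, 1.42]
ft_force: [2.5, 7.2, 5.0]
finger_gap: 0.0
grasp_force: 4.0
drift [ 0.02  0.13 -0.  ]
w7 front 63.75 collar 94.0 gap 30.25
w8 front 64.5 collar 92.5 gap 28.0
w9 front 59.5 collar 86.75 gap 27.25
```

```bash
python3 -m handwheel '[[[0,-0.003,0],0],[[-0.001,-0.005,0],0],[[-0.001,-0.007,0],0],[[-0.001,-0.007,0],0],[[-0.001,-0.007,0],0]]'; python3 m.py w10; python3 f.py w10; python3 -m handwheel '[[[0.003,0.02,0],0],[[0.006,0.04,0],0],[[0.007,0.048,0],0],[[0.007,0.048,0],0],[[0.007,0.048,0],0],[[0.007,0.048,0],0]]'; python3 m.py w11; python3 f.py w11
```

```text
clock: 11.25
tcp_pos: [470.3, -47.1, 128.7]
orientation: [3.14, -0.005, 1.423]
ft_force: [3.4, 14.9, 3.5]
finger_gap: -0.001
grasp_force: 7.8
drift [-0.    0.01 -0.  ]
w10 front 58.25 collar 85.75 gap 27.5
clock: 11.9
tcp_pos: [475.6, -4.8, 128.3]
orientation: [-3.142, 0.001, 1.417]
ft_force: [0.4, 0.2, 1.2]
finger_gap: 0.003
grasp_force: 0.0
drift [0.03 0.1  0.02]
w11 front 55.5 collar 84.25 gap 28.75
```

```bash
python3 -m handwheel '[[[-0.001,-0.01,0],0],[[-0.003,-0.02,0],0],[[-0.004,-0.028,0],0],[[-0.005,-0.035,0],0],[[-0.006,-0.041,0],0],[[-0.007,-0.045,0],0],[[-0.007,-0.045,0],0],[[-0.005,-0.03,0],0],[[-0.002,-0.015,0],0],[[0,0,0],0],[[0,0,0],0],[[0,0,0],0]]'; python3 m.py w12; python3 f.py w12
```

```text
clock: 13.15
tcp_pos: [475.5, -4.8, 128.2]
orientation: [-3.141, 0.001, 1.418]
ft_force: [-0.3, 0.6, -0.0]
finger_gap: 0.001
grasp_force: 0.0
drift [ 0.03 -0.27  0.03]
w12 front 48.25 collar 76.75 gap 28.5
```

```bash
python3 -m handwheel '[[[-0.001,-0.01,0],0],[[-0.003,-0.02,0],0],[[-0.004,-0.028,0],0],[[-0.005,-0.035,0],0],[[-0.006,-0.041,0],0],[[-0.007,-0.045,0],0],[[-0.007,-0.045,0],0],[[-0.005,-0.03,0],0],[[-0.002,-0.015,0],0],[[0,0,0],0],[[0,0,0],0],[[0,0,0],0]]'; python3 m.py w13; python3 f.py w13
```

```text
clock: 14.4
tcp_pos: [475.5, -5.0, 128.3]
orientation: [-3.142, 0.001, 1.418]
ft_force: [0.4, -0.4, -0.3]
finger_gap: -0.001
grasp_force: 0.0
drift [ 0.03 -0.23  0.02]
w13 front 41.0 collar 69.0 gap 28.0
```

```bash
python3 -m handwheel '[[[-0.001,-0.01,0],0],[[-0.003,-0.02,0],0],[[-0.004,-0.026,0],0],[[-0.005,-0.031,0],0],[[-0.006,-0.036,0],0],[[-0.006,-0.041,0],0],[[-0.007,-0.045,0],0],[[-0.007,-0.045,0],0],[[-0.004,-0.025,0],0],[[0,0,0],0],[[0,0,0],0],[[0,0,0],0]]'; python3 m.py w14; python3 f.py w14
python3 - <<'E'
from h import *
import pickle
for n in("w13","w14"):
    A=pickle.load(open(n+".pkl","rb"));im=cv2.imread(f"pics/{n}.png")
    h=cv2.cvtColor(im,cv2.COLOR_BGR2HSV); m=cv2.inRange(h,(5,100,60),(18,255,255))
    m[:,:250]=0;m[:,390:]=0; ys,xs=np.nonzero(m); print(xs.min(),xs.max(),ys.min(),ys.max(), plane(A,(320,ys.max()),62))
E
```

```text
clock: 15.65
tcp_pos: [475.5, -4.7, 128.2]
orientation: [-3.141, 0.001, 1.418]
ft_force: [-0.8, -0.5, 0.3]
finger_gap: -0.002
grasp_force: 0.0
drift [ 0.02 -0.48  0.02]
w14 front 34.0 collar 61.25 gap 27.25
280 365 29 118 [484.71899479  58.19386123  62.        ]
280 365 30 119 [484.59375707  57.88216951  62.        ]
```

```bash
cat > b.py <<'E'
from h import *
import pickle,sys
for n in sys.argv[1:]:
    A=pickle.load(open(n+".pkl","rb"));im=cv2.imread(f"pics/{n}.png")
    h=cv2.cvtColor(im,cv2.COLOR_BGR2HSV); m=cv2.inRange(h,(5,100,60),(18,255,255))
    m[:,:250]=0;m[:,390:]=0; ys,xs=np.nonzero(m); print(n,"bottle axis s",((91.5-plane(A,((xs.min()+xs.max())/2,ys.max()),62)[1])/.9888-26).round(1))
E
python3 -m handwheel '[[[-0.001,-0.01,0],0],[[-0.003,-0.02,0],0],[[-0.004,-0.026,0],0],[[-0.005,-0.031,0],0],[[-0.006,-0.035,0],0],[[-0.006,-0.038,0],0],[[-0.007,-0.041,0],0],[[-0.007,-0.043,0],0],[[-0.007,-0.045,0],0],[[-0.007,-0.045,0],0]]'; python3 m.py w15; python3 f.py w15; python3 b.py w14 w15
```

```text
clock: 16.7
tcp_pos: [469.7, -46.8, 128.8]
orientation: [3.14, -0.004, 1.42]
ft_force: [2.9, 11.3, 3.2]
finger_gap: 0.001
grasp_force: 6.3
drift [-0.01  0.02 -0.01]
w15 front None collar 55.25 gap None
w14 bottle axis s 8.2
w15 bottle axis s 5.8
```

```bash
python3 -m handwheel '[[[0.004,0.025,0],0],[[0.007,0.045,0],0],[[0.007,0.045,0],0],[[0.007,0.045,0],0],[[0.007,0.045,0],0]]'; python3 m.py w16; python3 f.py w16; python3 b.py w16; python3 - <<'E'
from p import *
for n,a in(("w14",14),("w16",14)):
  S,L,I=strip(n,s=(a,70),step=.5)
  for l in((-10,-6),(3,7)): print(n,l,*I[:,(L>=l[0])&(L<l[1])].mean(1).astype(int)[::2])
E
```

```text
clock: 17.25
tcp_pos: [475.4, -5.4, 128.3]
orientation: [-3.141, 0.001, 1.416]
ft_force: [0.9, -0.4, -0.8]
finger_gap: -0.0
grasp_force: 0.0
drift [0.05 0.14 0.02]
w16 front 26.75 collar 54.0 gap 27.25
w16 bottle axis s 2.6
w14 (-10, -6) 56 51 48 46 79 118 128 128 130 131 130 130 130 130 130 140 136 125 128 129 69 40 38 38 49 77 81 82 80 79 71 166 143 171 128 146 161 125 162 147 129 160 134 139 157 130 100 63 97 113 113 114 116 106 116 116
w14 (3, 7) 108 111 112 111 106 71 71 122 134 134 133 133 134 135 133 144 143 124 133 136 86 56 64 71 55 112 154 165 170 178 183 161 196 213 198 250 190 224 242 185 244 218 194 248 190 200 123 49 122 150 149 149 148 148 147 147
w16 (-10, -6) 129 129 131 132 130 131 131 130 131 129 117 93 76 71 51 38 39 36 52 76 83 83 81 80 75 69 119 161 134 136 154 128 148 143 129 160 128 133 132 54 78 113 113 113 114 117 116 116 118 118 118 118 119 120 121 125
w16 (3, 7) 134 135 134 135 133 134 132 134 132 133 128 102 84 76 56 39 38 35 56 78 117 120 136 177 182 154 228 218 209 247 204 231 235 180 241 210 175 244 196 102 91 150 148 149 147 148 147 147 147 147 145 144 144 143 143 146
```

```bash
python3 -m handwheel '[[[-0.001,-0.01,0],0],[[-0.003,-0.02,0],0],[[-0.004,-0.026,0],0],[[-0.005,-0.031,0],0],[[-0.006,-0.035,0],0],[[-0.006,-0.038,0],0],[[-0.007,-0.041,0],0],[[-0.007,-0.043,0],0],[[-0.007,-0.045,0],0],[[-0.007,-0.045,0],0]]'; python3 m.py w17; python3 f.py w17; python3 b.py w15 w17; python3 - <<'E'
from p import *
for n in("w15","w17"):
  S,L,I=strip(n,s=(14,70),step=.5)
  for l in((-10,-6),(3,7)): print(n,l,*I[:,(L>=l[0])&(L<l[1])].mean(1).astype(int)[::2])
E
```

```text
clock: 18.3
tcp_pos: [469.9, -46.8, 128.9]
orientation: [3.14, -0.003, 1.42]
ft_force: [2.0, 10.0, 5.2]
finger_gap: 0.0
grasp_force: 5.7
drift [-0.    0.03 -0.  ]
w17 front None collar 48.0 gap None
w15 bottle axis s 5.8
w17 bottle axis s 5.7
w15 (-10, -6) 128 127 126 124 120 120 118 116 115 116 115 115 115 116 119 54 69 72 65 91 139 158 160 140 129 122 106 70 78 109 126 130 129 127 133 127 128 131 128 130 130 95 71 71 73 72 72 73 71 72 71 71 72 71 72 73
w15 (3, 7) 132 132 131 130 126 126 124 121 118 119 119 119 118 119 123 53 69 71 63 89 138 157 161 167 158 96 85 70 110 89 163 141 130 174 171 177 163 152 158 143 169 134 69 74 74 73 71 72 72 74 72 72 72 72 70 72
w17 (-10, -6) 128 127 126 124 122 119 117 115 116 116 116 116 115 116 98 59 72 73 61 105 139 143 137 137 135 114 96 70 87 116 127 131 128 132 88 70 72 71 71 71 72 71 71 71 71 70 70 71 71 70 67 67 102 135 136 136
w17 (3, 7) 131 133 133 128 126 125 122 120 117 119 117 120 119 119 106 55 71 70 60 103 145 158 161 167 160 104 80 85 105 109 161 145 128 172 98 71 73 73 72 72 72 72 73 73 72 71 71 71 70 70 67 64 121 181 180 178
```

The bottle is seated: the foot front is unchanged while the collar advanced about 7.5 mm, so the spring is pressed about 7.5 mm. I'll release, then do a partial final stroke in small steps.

```bash
python3 -m handwheel '[[[0.004,0.025,0],0],[[0.007,0.045,0],0],[[0.007,0.045,0],0],[[0.007,0.045,0],0],[[0.007,0.045,0],0]]'; python3 m.py w18; python3 f.py w18; python3 -m handwheel '[[[-0.001,-0.01,0],0],[[-0.003,-0.018,0],0],[[-0.004,-0.022,0],0],[[-0.004,-0.024,0],0],[[-0.005,-0.026,0],0],[[-0.005,-0.026,0],0]]'; python3 m.py w19; cat > g.py <<'E'
from p import *
import sys
for n in sys.argv[1:]:
  S,L,I=strip(n,s=(24,70),step=.25)
  a=I[:,(L>=-10)&(L<-6)].mean(1).astype(int); b=I[:,(L>=3)&(L<7)].mean(1).astype(int)
  print(n); print(*a[(S>=38)&(S<60)][::2]); print(*b[(S>=38)&(S<60)][::2])
E
python3 f.py w19; python3 b.py w19; python3 g.py w18 w19
```

```text
clock: 18.85
tcp_pos: [475.5, -5.2, 128.3]
orientation: [-3.141, 0.001, 1.417]
ft_force: [-0.1, 0.4, 0.6]
finger_gap: 0.003
grasp_force: 0.0
drift [0.04 0.08 0.02]
w18 front 26.75 collar 51.0 gap 24.25
clock: 19.5
tcp_pos: [472.5, -28.0, 129.5]
orientation: [3.138, -0.004, 1.42]
ft_force: [2.2, 10.9, 7.9]
finger_gap: 0.001
grasp_force: 5.3
drift [ 0.01  0.08 -0.02]
w19 front 28.25 collar 50.25 gap 22.0
w19 bottle axis s 4.4
w18
77 73 67 87 121 161 166 152 129 127 149 164 157 136 128 134 161 154 139 127 133 141 140 99 63 52 75 97 109 113 113 113 113 114 115 115 116 116 116 116 116 117 117 119
179 167 147 183 246 246 211 195 214 238 242 228 190 207 231 248 227 197 186 228 239 235 217 168 113 71 85 124 149 148 149 148 148 147 147 147 147 146 146 145 146 147 146 145
w19
77 75 73 70 65 76 97 121 132 130 129 129 133 132 130 128 128 132 133 132 129 129 124 110 86 75 71 72 73 72 71 71 72 72 72 72 72 73 73 72 72 71 69 72
80 77 73 70 74 97 143 200 226 216 194 178 211 226 221 202 176 193 208 211 198 185 173 159 117 87 74 84 85 86 86 84 92 100 112 132 137 138 137 144 146 146 145 144
```

```bash
python3 -m handwheel '[[[0,-0.003,0],0],[[-0.001,-0.006,0],0],[[-0.001,-0.008,0],0],[[-0.001,-0.008,0],0]]'; python3 m.py w20; python3 f.py w20; python3 -m handwheel '[[[0,-0.002,0],0],[[-0.001,-0.004,0],0],[[-0.001,-0.006,0],0],[[-0.001,-0.006,0],0]]'; python3 m.py w21;python3 f.py w21; python3 g.py w20 w21; python3 b.py w20 w21
```

```text
clock: 19.95
tcp_pos: [471.4, -35.5, 129.5]
orientation: [3.138, -0.004, 1.42]
ft_force: [1.1, 11.8, 9.3]
finger_gap: 0.0
grasp_force: 6.1
drift [ 0.    0.09 -0.01]
w20 front 28.25 collar 48.25 gap 20.0
clock: 20.4
tcp_pos: [470.5, -41.4, 129.5]
orientation: [3.138, -0.004, 1.42]
ft_force: [2.2, 11.8, 10.2]
finger_gap: -0.0
grasp_force: 6.6
drift [ 0.01  0.07 -0.  ]
w21 front None collar 46.5 gap None
w20
77 75 73 70 67 66 72 94 119 130 128 127 130 132 131 128 129 128 122 100 78 69 71 71 71 71 71 71 72 72 72 72 72 72 71 71 72 72 71 70 72 73 71 70
80 77 73 69 68 79 106 131 173 197 190 176 187 210 234 230 194 177 182 161 100 67 71 73 73 73 72 72 71 71 73 72 72 72 72 72 72 72 72 72 72 71 71 71
w21
77 75 75 72 68 63 66 79 98 119 129 127 128 131 133 110 85 69 70 72 71 70 71 72 71 71 71 72 71 71 71 72 71 71 71 70 72 72 72 71 71 72 72 72
79 75 74 70 67 65 99 106 109 119 152 163 169 177 194 176 119 65 71 72 73 73 72 73 72 72 73 72 72 72 71 72 72 72 73 72 70 70 73 72 71 70 71 72
w20 bottle axis s 5.5
w21 bottle axis s 5.6
```

```bash
python3 -m handwheel '[[[0,0,0],0],[[0,0,0],0],[[0,0,0],0],[[0,0,0],0],[[0,0,0],0]]'; python3 m.py w22;python3 f.py w22; python3 g.py w22; python3 b.py w22; python3 -c "
from h import *
print(bot.job_done())"
```

```text
clock: 20.95
tcp_pos: [470.5, -41.3, 129.5]
orientation: [3.138, -0.004, 1.42]
ft_force: [1.5, 11.8, 10.1]
finger_gap: 0.001
grasp_force: 6.6
drift [-0.  0. -0.]
w22 front None collar 46.25 gap None
w22
77 74 73 69 67 66 63 83 98 114 130 127 129 131 129 115 83 70 71 73 71 71 73 72 72 72 71 71 71 71 71 72 72 72 71 70 71 72 73 73 71 71 72 72
80 77 73 69 64 70 100 112 100 110 159 167 170 179 190 184 107 69 71 72 74 74 73 73 73 72 71 72 73 73 73 73 73 73 72 72 73 72 71 71 71 71 71 72
w22 bottle axis s 5.5
the job is handed in; nothing more can be done
None
```

The job is handed in at about 21 s: the bottle is held in the V with the spring pressed in by about 10.7 mm (my camera estimate, good to about 1 mm) and the trigger held squeezed at about 12 N; the hand-in gave no verdict.

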